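# Close up a strand of beads on the bead board

### The arm

A 6-joint arm with a two-finger parallel gripper is mounted at the origin on a cart in front of the work surface, level with it; the furniture and walls round the work are solid. World frame = base frame: x ahead of the robot, y to its left, z up, the work surface at z = 0. Lengths are in m, angles in degrees, forces in N, time in s.
With the tool pointing down it reaches from about 0.35 to 0.875 m from the base axis. Payload 4.2 kg.
Tool frame: the origin (TCP) lies where the fingers leave the gripper's body, on its centre line; the fingertips stand 70 mm ahead of it and the grasp point (between the pads) lies 51 mm ahead of it; z points along the fingers, y is the direction in which the jaws open and shut (so a half turn about z gives the same grasp; the last joint's range is limited). The gripper opens to 87 mm and grips with 3 to 60 N. Pads are 19 mm wide; open, the fingers measure 117 mm over their backs; the gripper's body (75 mm by 190 mm) begins 51 mm behind the grasp point.
Start: joints at [-49.24, 22.042, 0.453, 0, -68.411, -14.817], TCP at [0.273, -0.562, 0.292] pointing down, gripper open.
Joint ranges: [-179.83, 179.83], [-69.29, 118.12], [-61.27, 80.66], [-181.25, 117.63], [-171.15, -9.14], [-177.46, 177.46]. Speed limits (degrees/s): [159.86, 159.86, 180, 180, 180, 180].

### API

Orientations are given as a 3x3 rotation matrix whose columns are the frame's x, y, z axes.
In Python, from station import sense, cams, job gives the robot as it stands. The module is installed in compiled form; this text tells all that it offers.
- The arm moves only by the shell command python3 -m handwheel 'ROWS'. ROWS is JSON, a list of rows, each a list of 5 numbers: the shift along the tool's x, y, z in cm, then the turn about the tool's z in degrees, then the opening, from 0 (shut) to 1 (fully open). A call has 1 to 10 rows; each row shifts and turns the commanded pose from where the row before left it, along the tool's axes as they then stand; what a row does not reach is not made up. A row lasts 1/8 s, in which the tool goes at most 62.5 mm and 10.7 degrees, less where a joint would pass 70% of its speed; a pose out of reach is approached as far as the arm can. A call with a gripper value outside its range is refused whole. The fingers move at their own pace and stop on an object; the grip force is fixed at half the most. Time passes only in rows, so rows that do not move let the fingers close. It gives the time, the measured TCP pose, the force and the opening at its end, in the units of the state.
- sense(): the state, without advancing time (a new reading comes with each control period).
- cams.capture(name): name is "side" or "top" or "wrist"; returns the picture (400x640x3 uint8, red, green, blue); there is no depth.
- cams.camera_params(name): a dict with "fx", "fy", "cx", "cy" (pixels), "origin" and "rotation" of the camera in the world. Camera axes: x right, y down, z forward; pixel columns grow to the right and rows downward; lengths in m; the calibration is good to about 2 mm. The wrist camera is an equidistant fisheye: a pixel r from the principal point sees the ray r / f radians off the axis. A picture is of the moment at which its call begins: read the wrist's pose just before it. camera_params takes no time and is no camera call; for the wrist camera it gives the pose at the moment of the call.
- job.finish_job(): hands the job in, once; it reports no verdict.
The state is a dict: "time_s": time; "joints": joint angles; "joint_velocities": joint speeds; "effort": joint torques, N m; "tcp_pos": TCP position; "ee_rot": TCP orientation; "wrist_force": force on the tool from outside, world axes, zero at the start; "moment": the same for the moment, N m; "gripper_width": opening from 0.0 (shut) to 1.0 (fully open).
Only numpy, scipy, OpenCV 4.12 (cv2) and the standard library are available. Lean on these libraries where they do the work, as an engineer would, in place of code of your own. Each camera call takes 0.05 s, during which the arm holds its last target. There are 200 camera calls.

### The job

Close up the strand on the bead board so that its length can be read: run a fingertip along the curved groove from each end and push the three small beads of that side inward, until all seven beads touch in one unbroken row with the big bead in the middle on the centre mark. Push gently; pick nothing up, keep the beads in the groove, and leave the other things alone.

Things in the scene. Friction and masses are not known exactly. Their poses are not given: they have to be found in the camera images.
- bead_board: fixed D-shaped wooden bead board, 244x142x15 mm, with one half-round grey-felt groove along its rounded edge. Origin: on the worktop under the centre of the groove's half circle, 20 mm inside the board's straight far side; z up, -x points to the middle of the groove (towards the robot), +y to its left end. Inside the half circle a kidney-shaped recess holds a heap of chain.
- centre_mark (a point): the groove's centre mark: a short dark line across the board on both sides of the groove, half-way round. The point lies on the groove's centre line, level with the board's top (15 mm above the worktop). The centre line is a half circle of 95 mm radius about the board's origin; the groove is 22.5 mm wide, its flat floor 7 mm above the worktop, 8 mm below the board's top.
- groove_left_end (a point): where the half circle ends at the left (board x 0, y +95 mm), on the groove's centre line, level with the board's top; the groove goes straight on 11 mm more to its closed end.
- groove_right_end (a point): the same at the right (board x 0, y -95 mm).
- centre_bead_c (a point): centre of the big brass bead, a 22 mm ball of 30 g, lying on the groove floor at the centre mark (ball centre 18 mm above the worktop).
- left_inner_c (a point): centre of a small brass bead, an 18 mm ball of about 18 g, on the left half of the groove (seen from the robot), the one nearest the centre bead; it rolls on the groove floor, its centre 16 mm above the worktop, and stands 10 mm out of the groove. The felt stops it once it is no longer pushed.
- left_middle_c (a point): centre of a small brass bead, an 18 mm ball of about 18 g, on the left half of the groove (seen from the robot), the one second from the centre bead; it rolls on the groove floor, its centre 16 mm above the worktop, and stands 10 mm out of the groove. The felt stops it once it is no longer pushed.
- left_outer_c (a point): centre of a small brass bead, an 18 mm ball of about 18 g, on the left half of the groove (seen from the robot), the one farthest from the centre bead; it rolls on the groove floor, its centre 16 mm above the worktop, and stands 10 mm out of the groove. The felt stops it once it is no longer pushed.
- right_inner_c (a point): centre of a small brass bead, an 18 mm ball of about 18 g, on the right half of the groove (seen from the robot), the one nearest the centre bead; it rolls on the groove floor, its centre 16 mm above the worktop, and stands 10 mm out of the groove. The felt stops it once it is no longer pushed.
- right_middle_c (a point): centre of a small brass bead, an 18 mm ball of about 18 g, on the right half of the groove (seen from the robot), the one second from the centre bead; it rolls on the groove floor, its centre 16 mm above the worktop, and stands 10 mm out of the groove. The felt stops it once it is no longer pushed.
- right_outer_c (a point): centre of a small brass bead, an 18 mm ball of about 18 g, on the right half of the groove (seen from the robot), the one farthest from the centre bead; it rolls on the groove floor, its centre 16 mm above the worktop, and stands 10 mm out of the groove. The felt stops it once it is no longer pushed.
- chain_b: heap of fine silver chain, 24x37x8 mm, lying loose in the recess of the bead board; origin at its underside. To be left alone.
- tweezers: straight steel tweezers, 14x157x9 mm, lying loose to the right of the board; origin at the middle of the underside, long axis y. To be left alone.
- loupe: folded-out metal loupe, 24x59x13 mm, lying loose right of the board; origin at its underside. To be left alone.
- brass_pot: small lidded brass pot, 30 mm across, 44 mm high, standing loose left beyond the board; origin at the middle of its underside. To be left alone.

How it is judged (in metres and radians):
At the end, for the whole second after the job is handed in: All beads lie in the groove; each of the six gaps between neighbouring beads is under 4 mm; the big bead's centre is within 8 mm of the centre mark (horizontal distance between centre_bead_c and centre_mark below 0.008 m and height (world z) of centre_bead_c below 0.022 m and distance between centre_bead_c and left_inner_c below 0.024 m and height (world z) of each of left_inner_c, left_middle_c, left_outer_c, right_inner_c, right_middle_c, right_outer_c below 0.02 m and distance between left_inner_c and left_middle_c below 0.022 m and distance between left_middle_c and left_outer_c below 0.022 m and distance between centre_bead_c and right_inner_c below 0.024 m and distance between right_inner_c and right_middle_c below 0.022 m and distance between right_middle_c and right_outer_c below 0.022 m); the robot touches nothing.
It fails at once if a bead is lifted or leaves the groove (rises by 8 mm) (height (world z) of centre_bead_c above 0.026 m or height (world z) of any of left_inner_c, left_middle_c, left_outer_c, right_inner_c, right_middle_c, right_outer_c above 0.024 m).
It fails at once if a bead is pushed with more than 20 N (contact force between the fingers and centre_bead above 20 N or contact force between the fingers and left_inner above 20 N or contact force between the fingers and left_middle above 20 N or contact force between the fingers and left_outer above 20 N or contact force between the fingers and right_inner above 20 N or contact force between the fingers and right_middle above 20 N or contact force between the fingers and right_outer above 20 N).
It fails at once if the chain, tweezers, loupe or brass pot is moved (distance of any of chain_b, tweezers, loupe, brass_pot from where it was at the start of the episode above 0.015 m).
It also fails if it takes over 45 s, if anything falls off the work surface, if the arm or the gripper's body presses on something with over 40 N, if the wrist force passes 120 N, or if a joint passes its speed limit or range.

## Working session

There is one attempt and no reset: what is moved stays moved. The work goes in short steps, Python scripts to look and compute and a shell command to move; the robot and the scene stay as the last step left them, time stands still between calls to the robot, and variables do not carry over. Pictures are saved under pics/ and viewed, about 8 in all and at most 12, crops included, and the job is handed in when it is done.

```bash
mkdir -p pics; cat > h.py <<'E'
import numpy as np, cv2
from station import sense, cams, job
def snap(name, fn, crop=None, scale=1):
    p=cams.camera_params(name); im=cams.capture(name)[:,:,::-1]
    np.savez('pics/'+fn+'.npz',im=im,**{k:np.array(v) for k,v in p.items()})
    if crop: im=im[crop[1]:crop[3],crop[0]:crop[2]]
    cv2.imwrite('pics/'+fn+'.png',cv2.resize(im,None,fx=scale,fy=scale,interpolation=cv2.INTER_CUBIC))
    return p
def ray(p,u,v,z):
    d=np.array([(u-p['cx'])/p['fx'],(v-p['cy'])/p['fy'],1.0]); d=np.array(p['rotation'])@d
    o=np.array(p['origin']); return o+d*(z-o[2])/d[2]
def proj(p,X):
    c=np.array(p['rotation']).T@(np.array(X)-np.array(p['origin'])); return p['fx']*c[0]/c[2]+p['cx'],p['fy']*c[1]/c[2]+p['cy']
E
python3 - <<'E'
from h import *
np.set_printoptions(precision=4,suppress=True)
print(sense())
for n in('top','side'):print(snap(n,n+'0'))
a=cv2.imread('pics/top0.png');b=cv2.imread('pics/side0.png')
E
```

```text
{'time_s': 0.0, 'joints': array([-49.2418,  22.0923,   0.3815,  -0.0287, -68.4127, -14.8165]), 'joint_velocities': array([ 0.0444,  0.0074,  0.008 , -0.042 , -0.0528,  0.0651]), 'effort': array([  0.    , -39.0668,  18.7402,   4.22  ,   0.0109,  -0.0002]), 'tcp_pos': array([ 0.2732, -0.5616,  0.2912]), 'ee_rot': array([[-0.8993, -0.4373, -0.0011],
       [-0.4373,  0.8993,  0.0019],
       [ 0.0001,  0.0022, -1.    ]]), 'wrist_force': array([ 1.3132, -0.7339, -0.5735]), 'moment': array([0.039 , 0.0203, 0.0296]), 'gripper_width': 0.9990750546564847}
{'fx': 485.5873714077687, 'fy': 485.5873714077687, 'cx': 325.58390381349034, 'cy': 197.2933102231544, 'origin': array([0.3911, 0.1884, 1.1593]), 'rotation': array([[ 0.019 , -0.9888,  0.1479],
       [-0.9993, -0.0141,  0.034 ],
       [-0.0315, -0.1485, -0.9884]])}
{'fx': 466.01886178330847, 'fy': 466.01886178330847, 'cx': 316.32133005737614, 'cy': 211.63450396297213, 'origin': array([0.4829, 0.9314, 0.5505]), 'rotation': array([[-0.9938, -0.0523,  0.0978],
       [-0.1102,  0.5668, -0.8165],
       [-0.0127, -0.8222, -0.569 ]])}
```

View pics/top0.png

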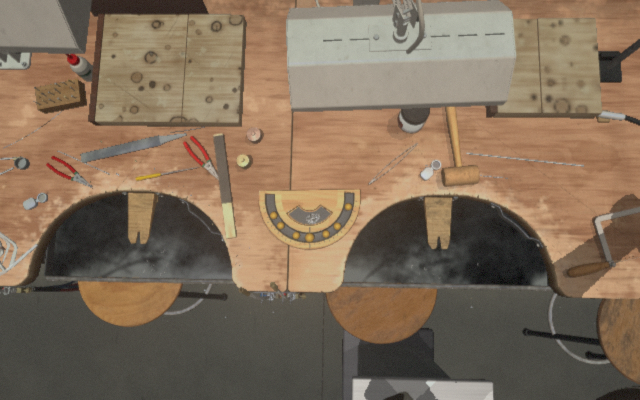

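View pics/side0.png

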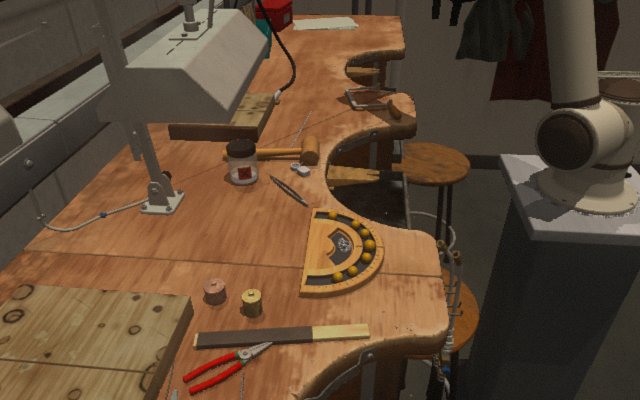

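The top view shows the board near (310,218), the pot at (244,160) and the tweezers near (393,165). The side view shows the board near (345,250). Next I'll crop both.

```bash
python3 - <<'E'
from h import *
a=cv2.imread('pics/top0.png')[180:255,250:370];b=cv2.imread('pics/side0.png')[195:305,290:400]
a=cv2.resize(a,(780,488),interpolation=cv2.INTER_CUBIC)
cv2.imwrite('pics/a.png',a)
cv2.imwrite('pics/b.png',cv2.resize(b,None,fx=5,fy=5,interpolation=cv2.INTER_CUBIC))
p=np.load('pics/top0.npz')
for n,(u,v) in dict(L=(260,192),R=(360,192),bot=(310,249),pot=(244,160),lou=(430,170),twz=(393,165)).items(): print(n,ray(p,u,v,.015).round(4))
E
```

```text
L [0.573  0.3853 0.015 ]
R [0.5763 0.1459 0.015 ]
bot [0.439 0.262 0.015]
pot [0.651  0.4274 0.015 ]
lou [ 0.6318 -0.0205  0.015 ]
twz [0.6429 0.0675 0.015 ]
```

View pics/a.png

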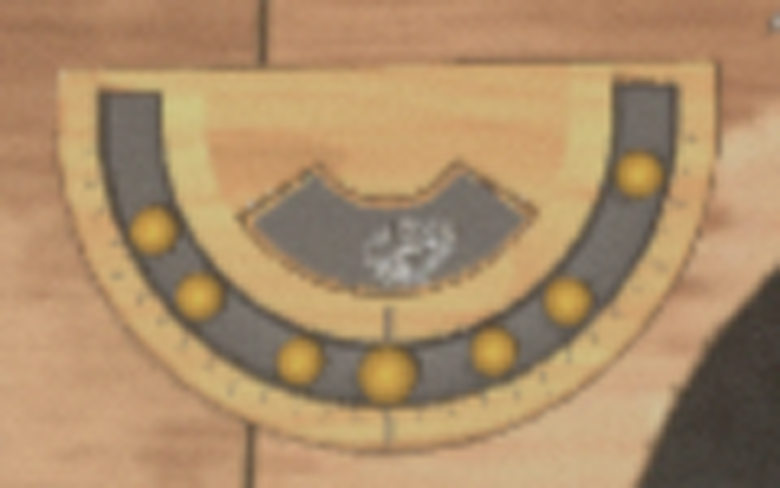

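View pics/b.png

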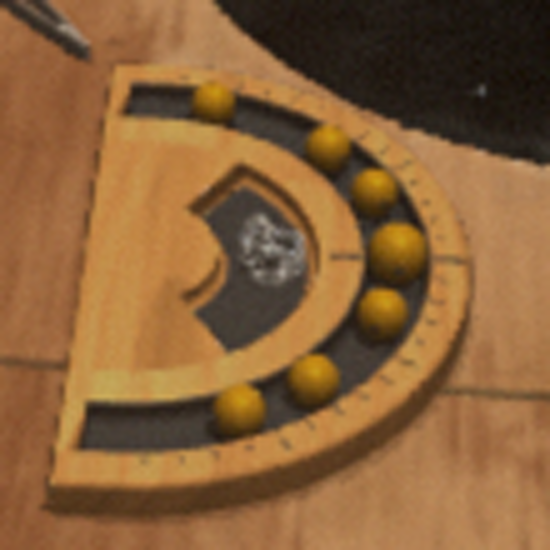

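The crops show seven beads. In the top crop they run from the left at (153,230), (200,297), (300,360), centre (387,375), (493,352), (568,302) to (637,175). The same seven appear in the side crop, and the mark lines are at (388,320) and (388,430). I'll triangulate from the two.

```bash
python3 - <<'E'
from h import *
from scipy.optimize import least_squares as LS
np.set_printoptions(precision=4,suppress=True)
pt=np.load('pics/top0.npz');ps=np.load('pics/side0.npz')
T=np.array([(153,230),(200,297),(300,360),(387,375),(493,352),(568,302),(637,175)]);S=np.array([(240,410),(313,381),(382,314),(398,253),(375,193),(328,148),(213,102)])
T=(T+.5)/6.5-.5+[250,180];S=(S+.5)/5-.5+[290,195]
X=[]
for t,s in zip(T,S):
    f=lambda x:np.r_[np.subtract(proj(pt,x),t),np.subtract(proj(ps,x),s)]
    r=LS(f,[.5,.26,.016]);X.append(r.x);print(r.x,'res',r.fun, 'top@z',ray(pt,*t,.016)[:2],'side@z',ray(ps,*s,.016)[:2])
B=lambda x,y:ray(pt,(x+.5)/6.5-.5+250,(y+.5)/6.5-.5+180,.015)
for c in [(60,70),(715,65),(388,320),(388,430),(388,452)]: print(c,B(*c)[:2])
X=np.array(X)
c=LS(lambda o:np.hypot(*(X[:,:2]-o).T)-.095,[.55,.26]);print('centre',c.x,c.fun)
m=B(388,340)[:2]
for x in X: d=x[:2]-c.x; print(np.degrees(np.arctan2(d[1],-d[0])))
E
```

```text
[0.518  0.3516 0.0162] res [ 0.0022 -0.0422  0.0294  0.0047] top@z [0.518  0.3516] side@z [0.5181 0.3514]
[0.4942 0.3337 0.0152] res [ 0.0143 -0.1989  0.1413  0.0217] top@z [0.4937 0.3336] side@z [0.4945 0.3346]
[0.4717 0.2965 0.0154] res [ 0.0128 -0.1452  0.1074  0.0158] top@z [0.4714 0.2964] side@z [0.4719 0.2972]
[0.4668 0.2645 0.0177] res [ 0.0158 -0.175   0.1337  0.0195] top@z [0.4665 0.2647] side@z [0.4669 0.2624]
[0.4759 0.2264 0.0155] res [ 0.0151 -0.1856  0.147   0.022 ] top@z [0.4754 0.2264] side@z [0.4762 0.2271]
[0.4946 0.1995 0.0156] res [ 0.0159 -0.2425  0.1967  0.0307] top@z [0.494  0.1995] side@z [0.495 0.2  ]
[0.5413 0.1751 0.0172] res [ 0.0077 -0.2559  0.2117  0.0361] top@z [0.5409 0.1751] side@z [0.5419 0.1732]
(60, 70) [0.5769 0.3883]
(715, 65) [0.5821 0.147 ]
(388, 320) [0.4865 0.2648]
(388, 430) [0.4467 0.2639]
(388, 452) [0.4387 0.2637]
centre [0.5618 0.2672] [ 0.0001 -0.0002 -0.0003  0.0001  0.0001  0.0004 -0.0006]
62.572063722828446
44.50605555187667
17.971675457426038
-1.6346330133066085
-25.427616192412724
-45.239289483705505
-77.46067323259787
```

```bash
cat >> h.py <<'E'
C=np.array([.5618,.2672])
def goal(phi,s,z,off=.024,R=.095):
    # phi deg of bead (world, from -x to +y); s=+1 left,-1 right
    f=np.radians(phi);P=C+R*np.array([-np.cos(f),np.sin(f)])+s*off*np.array([np.sin(f),np.cos(f)])
    return np.r_[P,z],(90-phi if s<0 else 270-phi)
def delta(P,yaw):
    s=sense();M=s['ee_rot'];y0=np.degrees(np.arctan2(M[1,1],M[0,1]))
    print('tcp',s['tcp_pos'].round(4),'yaw',round(y0,2),'goal',np.round(P,4),yaw)
    print('tool cm',(M.T@(P-s['tcp_pos'])*100).round(2),'turn',round(-((yaw-y0+180)%360-180),2),'t',s['time_s'],'F',s['wrist_force'].round(2))
E
python3 - <<'E'
from h import *
pt=np.load('pics/top0.npz');ps=np.load('pics/side0.npz')
for uv in[(290,107),(288,12)]:
  for z in(.2,.25,.3,.35,.4,.45,.5):
    X=ray(pt,*uv,z);print(uv,X.round(3),np.round(proj(ps,X)))
delta(*goal(-77.5,-1,.15,.036))
delta(*goal(62.6,1,.15,.036))
E
```

```text
(290, 107) [0.722 0.298 0.2  ] [213. 159.]
(290, 107) [0.705 0.293 0.25 ] [221. 129.]
(290, 107) [0.687 0.287 0.3  ] [229.  97.]
(290, 107) [0.67  0.281 0.35 ] [238.  62.]
(290, 107) [0.653 0.275 0.4  ] [247.  24.]
(290, 107) [0.636 0.27  0.45 ] [257. -17.]
(290, 107) [0.618 0.264 0.5  ] [268. -61.]
(288, 12) [0.932 0.309 0.2  ] [ 85. 157.]
(288, 12) [0.904 0.303 0.25 ] [ 95. 127.]
(288, 12) [0.875 0.296 0.3  ] [105.  95.]
(288, 12) [0.847 0.29  0.35 ] [116.  61.]
(288, 12) [0.819 0.284 0.4  ] [129.  24.]
(288, 12) [0.791 0.277 0.45 ] [142. -16.]
(288, 12) [0.763 0.271 0.5  ] [156. -60.]
tcp [ 0.2733 -0.5616  0.2913] yaw 115.93 goal [0.5764 0.1667 0.15  ] 167.5
tool cm [-59.11  52.21  14.23] turn -51.57 t 0.1 F [ 0.01  0.13 -0.27]
tcp [ 0.2733 -0.5616  0.2913] yaw 115.93 goal [0.55   0.3681 0.15  ] 207.4
tool cm [-65.55  71.48  14.26] turn -91.47 t 0.1 F [ 0.01  0.13 -0.27]
```

```bash
python3 -m handwheel '[[0,0,0,0,0],[0,0,0,0,0]]'
```

```text
time_s: 0.35
tcp_pos: [0.2734, -0.5619, 0.292]
ee_rot: [[-0.899, -0.437, -0.0], [-0.437, 0.899, 0.0], [0.0, 0.001, -1.0]]
wrist_force: [-0.8, 0.6, 0.6]
gripper_width: 0.855
```

```bash
python3 -m handwheel '[[-2,2.1,0.2,0,0],[-4,4.3,0.4,0,0],[-4,4.3,0.4,0,0],[-4,4.3,0.4,0,0],[-4,4.3,0.4,0,0],[-4,4.3,0.4,0,0],[-4,4.3,0.4,0,0],[-4,4.3,0.4,0,0],[-4,4.3,0.4,0,0],[-4,4.3,0.4,0,0]]'; python3 -c "
from h import *
delta(*goal(-77.5,-1,.12,.036))"
```

```text
time_s: 1.6
tcp_pos: [0.4369, -0.0269, 0.2546]
ee_rot: [[-0.899, -0.438, 0.001], [-0.438, 0.899, 0.0], [-0.001, -0.0, -1.0]]
wrist_force: [1.4, 0.1, -0.3]
gripper_width: 0.005
tcp [ 0.4369 -0.0269  0.2546] yaw 115.97 goal [0.5764 0.1667 0.12  ] 167.5
tool cm [-20.99  11.3   13.49] turn -51.53 t 1.6 F [ 1.44  0.14 -0.3 ]
```

```bash
python3 -m handwheel '[[-2,1,3,0,0],[-4.5,2.4,4,0,0],[-4.5,2.4,4,0,0],[-5,2.7,2.5,0,0],[-5,2.8,0,0,0],[0,0,0,-10.3,0],[0,0,0,-10.3,0],[0,0,0,-10.3,0],[0,0,0,-10.3,0],[0,0,0,-10.3,0]]'; python3 -c "
from h import *
delta(*goal(-77.5,-1,.0875,.030))
snap('side','s1',(290,145,400,255),5)
p=snap('wrist','w1');print(p)"
```

```text
time_s: 2.85
tcp_pos: [0.574, 0.1617, 0.1221]
ee_rot: [[-0.212, -0.977, 0.0], [-0.977, 0.212, 0.0], [-0.0, -0.0, -1.0]]
wrist_force: [0.2, -0.2, -0.0]
gripper_width: 0.005
tcp [0.574  0.1617 0.1221] yaw 167.78 goal [0.5705 0.168  0.0875] 167.5
tool cm [-0.54  0.47  3.46] turn 0.28 t 2.85 F [ 0.16 -0.16 -0.02]
{'fx': 309.70691628693146, 'fy': 309.70691628693146, 'cx': 315.6923480350735, 'cy': 197.3009986166854, 'origin': array([0.55573695, 0.0782636 , 0.21556741]), 'rotation': array([[-9.78347321e-01,  1.97018857e-01,  6.34041728e-02],
       [ 2.06969806e-01,  9.31509462e-01,  2.99087983e-01],
       [-1.35614360e-04,  3.05734676e-01, -9.52116742e-01]])}
```

View pics/w1.png

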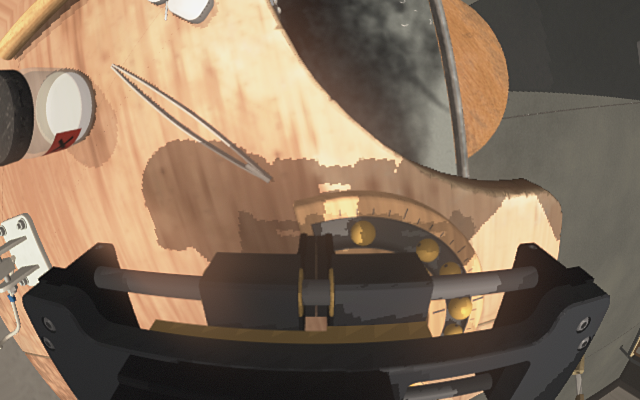

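In the wrist view the closed fingertips are at about (300–333, 240) and the right outer bead is at (363,233). I'll check the projection of the tip box and the bead.

```bash
python3 - <<'E'
from h import *
p=np.load('pics/w1.npz');R=np.array([[-.212,-.977,0],[-.977,.212,0],[0,0,-1.]]);t=np.array([.574,.1617,.1221])
def fp(X):
    c=p['rotation'].T@(X-p['origin']);th=np.arctan2(np.hypot(*c[:2]),c[2]);k=p['fx']*th/np.hypot(*c[:2]);return (c[:2]*k+[p['cx'],p['cy']]).round(0)
for x in(-.0095,.0095):
  for y in(-.015,-.01,.01,.015): print(x,y,fp(t+R@[x,y,.07]))
for b in([.5413,.1751,.016],[.4946,.1995,.016]):print(fp(np.array(b)))
im=p['im'];a=cv2.resize(im[190:340,270:490],None,fx=3.5,fy=3.5,interpolation=cv2.INTER_CUBIC)
s=cv2.imread('pics/s1.png');s=cv2.resize(s,(525,525))
cv2.imwrite('pics/w1c.png',a)
E
```

```text
-0.0095 -0.015 [290. 264.]
-0.0095 -0.01 [298. 264.]
-0.0095 0.01 [331. 264.]
-0.0095 0.015 [339. 264.]
0.0095 -0.015 [289. 236.]
0.0095 -0.01 [298. 236.]
0.0095 0.01 [332. 236.]
0.0095 0.015 [341. 236.]
[364. 234.]
[428. 250.]
```

View pics/w1c.png

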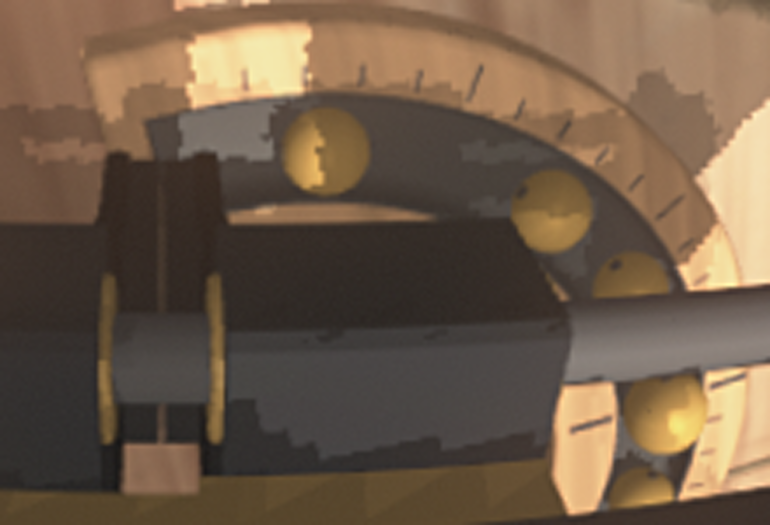

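```bash
python3 -m handwheel '[[-0.54,0.47,1.5,0.2,0],[0,0,1.5,0,0],[0,0,0.2,0,0],[0,0,0,0,0]]'; python3 -c "
from h import *
delta(*goal(-77.5,-1,.0875,.022))"
```

```text
time_s: 3.45
tcp_pos: [0.5705, 0.1679, 0.0895]
ee_rot: [[-0.221, -0.975, -0.001], [-0.975, 0.221, -0.001], [0.001, 0.001, -1.0]]
wrist_force: [0.7, -0.2, -0.2]
gripper_width: 0.005
tcp [0.5705 0.1679 0.0895] yaw 167.23 goal [0.5627 0.1697 0.0875] 167.5
tool cm [-0.    0.79  0.2 ] turn -0.27 t 3.45 F [ 0.74 -0.24 -0.17]
```

```bash
python3 -m handwheel '[[0,0.4,0.1,0,0],[0,0.4,0.1,0,0],[0.07,0.33,0,2,0],[0.07,0.33,0,2,0],[0.07,0.33,0,2,0],[0.07,0.33,0,2,0],[0.07,0.33,0,2,0],[0.07,0.33,0,2,0],[0.07,0.33,0,2,0],[0.07,0.33,0,2,0]]'; python3 -c "
from h import *
delta(*goal(-61.5,-1,.0875,.022))"
```

```text
time_s: 4.7
tcp_pos: [0.5358, 0.1735, 0.0885]
ee_rot: [[-0.482, -0.876, 0.001], [-0.876, 0.482, 0.0], [-0.001, -0.0, -1.0]]
wrist_force: [-0.1, -0.0, 0.5]
gripper_width: 0.004
tcp [0.5358 0.1735 0.0885] yaw 151.18 goal [0.5358 0.1732 0.0875] 151.5
tool cm [ 0.02 -0.01  0.1 ] turn -0.32 t 4.7 F [-0.13 -0.03  0.49]
```

```bash
python3 -m handwheel '[[0.07,0.33,0.05,2,0],[0.07,0.33,0,2,0],[0.07,0.33,0,2,0],[0.07,0.33,0,2,0],[0.07,0.33,0,2,0],[0.07,0.33,0,2,0],[0.07,0.33,0,2,0],[0.07,0.33,0,2,0],[0.07,0.33,0,2,0],[0.07,0.33,0,2,0]]'; python3 -c "
from h import *
delta(*goal(-41.5,-1,.0875,.022))
snap('top','t2',(250,180,370,255),6)"
```

```text
time_s: 5.95
tcp_pos: [0.5057, 0.1881, 0.0881]
ee_rot: [[-0.753, -0.658, 0.001], [-0.658, 0.753, 0.001], [-0.001, -0.0, -1.0]]
wrist_force: [0.9, -1.0, 0.5]
gripper_width: 0.008
tcp [0.5057 0.1881 0.0881] yaw 131.18 goal [0.5052 0.1878 0.0875] 131.5
tool cm [0.06 0.   0.06] turn -0.32 t 5.95 F [ 0.95 -1.02  0.52]
```

View pics/t2.png

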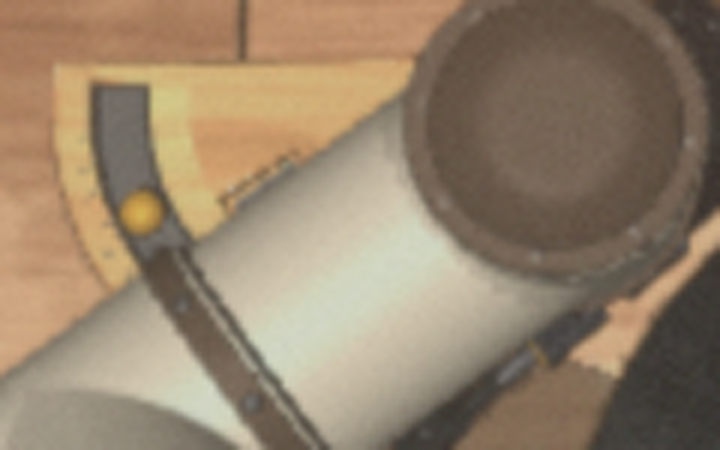

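The arm blocks the top view, so I'll keep pushing on the geometry and check with the wrist camera.

```bash
python3 -m handwheel '[[0.07,0.33,0,2,0],[0.07,0.33,0,2,0],[0.04,0.17,0,1,0],[0.04,0.17,0,1,0],[0.04,0.17,0,1,0],[0.04,0.17,0,1,0],[0.02,0.17,0,1,0],[0,0,0,0,0]]'; python3 -c "
from h import *
delta(*goal(-32.5,-1,.0875,.022))
snap('wrist','w3',(290,180,480,330),4)
snap('side','s3',(310,210,400,300),6)"
```

```text
time_s: 7.0
tcp_pos: [0.494, 0.1981, 0.0876]
ee_rot: [[-0.846, -0.534, -0.0], [-0.534, 0.846, 0.0], [0.0, 0.0, -1.0]]
wrist_force: [0.2, 0.4, 0.5]
gripper_width: 0.006
tcp [0.494  0.1981 0.0876] yaw 122.24 goal [0.4935 0.1976 0.0875] 122.5
tool cm [ 0.07 -0.02  0.01] turn -0.26 t 7.0 F [0.21 0.39 0.51]
```

View pics/w3.png

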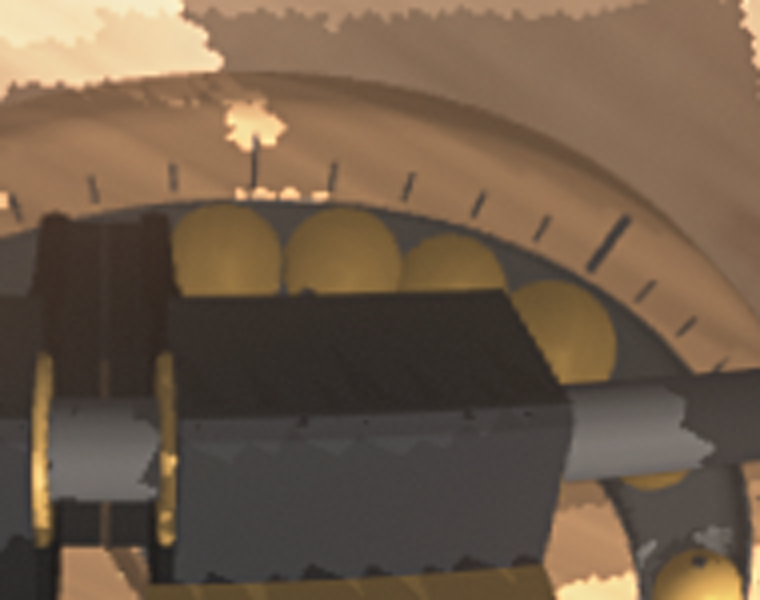

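The wrist view shows the right three beads and the centre bead in a row at about (228,255), (343,255), (455,275) and (560,332). The centre tick is at (608,243). I'll quantify this.

```bash
cat >> h.py <<'E'
def fray(p,u,v,z):
    d=np.array([u-p['cx'],v-p['cy']]);r=np.hypot(*d);th=r/p['fx'];d=p['rotation']@np.r_[d/r*np.sin(th),np.cos(th)]
    o=p['origin'];return o+d*(z-o[2])/d[2]
def ang(X): d=X[:2]-C; return round(float(np.degrees(np.arctan2(d[1],-d[0]))),2),round(float(np.hypot(*d)*1000),1)
E
python3 - <<'E'
from h import *
p=np.load('pics/w3.npz')
for n,x,y,z in[('ro',228,260,.016),('rm',343,262,.016),('ri',455,290,.016),('c',560,335,.018),('mark0',628,218,.015),('mark1',592,270,.015)]:
    X=fray(p,(x+.5)/4-.5+290,(y+.5)/4-.5+180,z);print(n,X.round(4),ang(X))
E
```

```text
ro [0.4816 0.2119 0.016 ] (-34.61, 97.4)
rm [0.4728 0.227  0.016 ] (-24.31, 97.6)
ri [0.4676 0.2453 0.016 ] (-13.09, 96.7)
c [0.4645 0.2648 0.018 ] (-1.39, 97.3)
mark0 [0.4433 0.2631 0.015 ] (-1.97, 118.5)
mark1 [0.4535 0.2638 0.015 ] (-1.8, 108.4)
```

```bash
python3 -m handwheel '[[0,-0.5,0,0,0],[0,-1,0,0,0],[0,0,-1.8,0,0],[0,0,-1.7,-5,0],[0,0,0,-10.5,0],[0,0,0,-10.5,0],[0,0,0,-10.5,0],[0,0,0,-10.5,0],[0,0,0,-10.5,0],[0,0,0,-10.5,0]]'; python3 -c "
from h import *
delta(*goal(62.6,1,.12,.031))
snap('top','t4')"
```

```text
time_s: 8.35
tcp_pos: [0.5024, 0.1847, 0.1226]
ee_rot: [[0.183, -0.983, -0.0], [-0.983, -0.183, -0.0], [0.0, 0.0, -1.0]]
wrist_force: [0.4, 0.1, 0.1]
gripper_width: 0.008
tcp [0.5024 0.1847 0.1226] yaw -169.45 goal [0.5456 0.3658 0.12  ] 207.4
tool cm [-17.02  -7.57   0.26] turn -16.85 t 8.35 F [0.39 0.11 0.1 ]
```

```bash
python3 -m handwheel '[[-2,-0.9,0,0,0],[-5,-2.2,0,0,0],[-5,-2.2,0,0,0],[-3.5,-1.6,0,0,0],[-1.5,-0.67,0,0,0],[0,0,0,-8.4,0],[0,0,0,-8.4,0],[0,0,0,0,0]]'; python3 -c "
from h import *
delta(*goal(62.6,1,.0875,.031))
snap('wrist','w5')"
```

```text
time_s: 9.4
tcp_pos: [0.5464, 0.3659, 0.1224]
ee_rot: [[0.452, -0.892, -0.0], [-0.892, -0.452, -0.0], [0.0, 0.001, -1.0]]
wrist_force: [0.5, 0.5, -0.4]
gripper_width: 0.005
tcp [0.5464 0.3659 0.1224] yaw -153.14 goal [0.5456 0.3658 0.0875] 207.4
tool cm [-0.03  0.07  3.49] turn -0.54 t 9.4 F [ 0.51  0.53 -0.36]
```

View pics/w5.png

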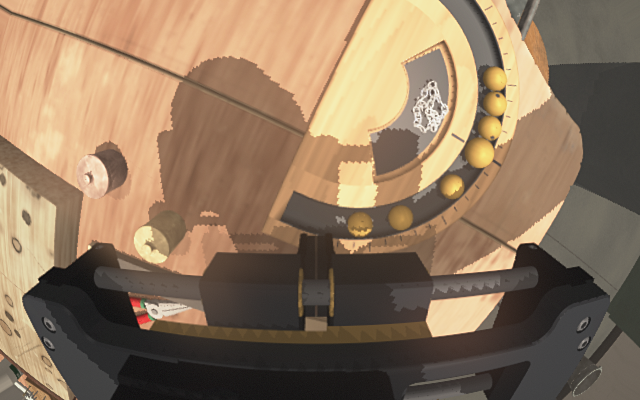

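The wrist view shows the right three beads and the big bead in an unbroken row at (495,78), (494,104), (489,129) and (480,153). The left beads are at (361,224), (401,218) and (452,187), and the finger is beyond the left outer bead. Next I'll lower and push the left side.

```bash
python3 -m handwheel '[[0,0.05,1.7,-0.5,0],[0,0,1.75,0,0],[0,0.4,0,0,0],[0,0.4,0,0,0],[-0.07,0.33,0,-2,0],[-0.07,0.33,0,-2,0],[-0.07,0.33,0,-2,0],[-0.07,0.33,0,-2,0],[-0.07,0.33,0,-2,0],[0,0,0,0,0]]'; python3 -c "
from h import *
p=np.load('pics/w5.npz')
for n,x,y,z in[('lo',361,224,.016),('lm',401,218,.016),('li',452,187,.016),('c',480,153,.018),('ri',489,129,.016),('mk',457,136,.015)]: print(n,ang(fray(p,x,y,z)))
delta(*goal(52.6,1,.0875,.022))"
```

```text
time_s: 10.7
tcp_pos: [0.5227, 0.3564, 0.0881]
ee_rot: [[0.61, -0.793, -0.0], [-0.793, -0.61, -0.0], [0.0, 0.0, -1.0]]
wrist_force: [0.1, 1.2, -0.1]
gripper_width: -0.0
lo (61.77, 94.0)
lm (44.01, 95.0)
li (17.42, 95.2)
c (-1.99, 96.2)
ri (-13.25, 97.1)
mk (-3.41, 74.8)
tcp [0.5227 0.3564 0.0881] yaw -142.43 goal [0.5216 0.356  0.0875] 217.4
tool cm [-0.04  0.11  0.06] turn 0.17 t 10.7 F [ 0.1   1.15 -0.08]
```

```bash
python3 -m handwheel '[[-0.07,0.33,0,-2,0],[-0.07,0.33,0,-2,0],[-0.07,0.33,0,-2,0],[-0.07,0.33,0,-2,0],[-0.07,0.33,0,-2,0],[-0.07,0.33,0,-2,0],[-0.07,0.33,0,-2,0],[-0.07,0.33,0,-2,0],[-0.07,0.33,0,-2,0],[0,0,0,0,0]]' && python3 -m handwheel '[[-0.04,0.17,0,-1,0],[-0.04,0.17,0,-1,0],[-0.04,0.17,0,-1,0],[-0.04,0.17,0,-1,0],[-0.03,0.17,0,-1,0],[0,0,0,0,0]]'; python3 -c "
from h import *
delta(*goal(30,1,.0875,.022))
snap('wrist','w6',(300,60,540,270),3)"
```

```text
time_s: 11.95
tcp_pos: [0.4975, 0.3395, 0.0881]
ee_rot: [[0.825, -0.565, -0.0], [-0.565, -0.825, -0.0], [-0.0, 0.0, -1.0]]
wrist_force: [0.6, 0.9, 0.4]
gripper_width: 0.009
time_s: 12.7
tcp_pos: [0.4914, 0.3334, 0.0881]
ee_rot: [[0.871, -0.492, -0.0], [-0.492, -0.871, -0.0], [-0.0, 0.0, -1.0]]
wrist_force: [0.7, 0.3, -0.2]
gripper_width: 0.002
tcp [0.4914 0.3334 0.0881] yaw -119.45 goal [0.4905 0.3338 0.0875] 240
tool cm [-0.09  0.01  0.06] turn 0.55 t 12.7 F [ 0.74  0.3  -0.25]
```

View pics/w6.png

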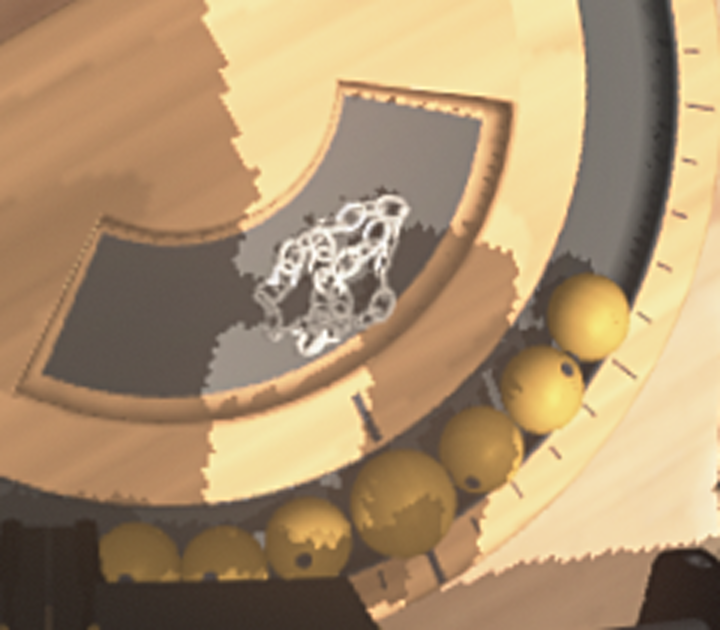

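All seven beads are now in one row, from (140,562) to (588,317), with the big bead at (403,503) on the mark line (x≈405 there). I'll back off, lift clear and check once more.

```bash
python3 -m handwheel '[[0,-0.5,0,0,0],[0,-1,0,0,0],[0,-0.5,-1,0,0],[0,0,-3,0,0],[0,-2,-2,0,0],[-2,-4,0,0,0],[-2,-4,0,0,0],[0,0,0,0,0]]'; python3 -c "
from h import *
delta(*goal(30,1,.0875,.022))
snap('wrist','w7',(320,40,560,240),3)"
```

```text
time_s: 13.75
tcp_pos: [0.5158, 0.461, 0.1485]
ee_rot: [[0.872, -0.489, 0.001], [-0.489, -0.872, 0.002], [0.0, -0.002, -1.0]]
wrist_force: [-0.0, -0.5, 0.3]
gripper_width: 0.004
tcp [0.5158 0.461  0.1485] yaw -119.29 goal [0.4905 0.3338 0.0875] 240
tool cm [ 4.02 12.35  6.07] turn 0.71 t 13.75 F [-0.   -0.47  0.26]
```

View pics/w7.png

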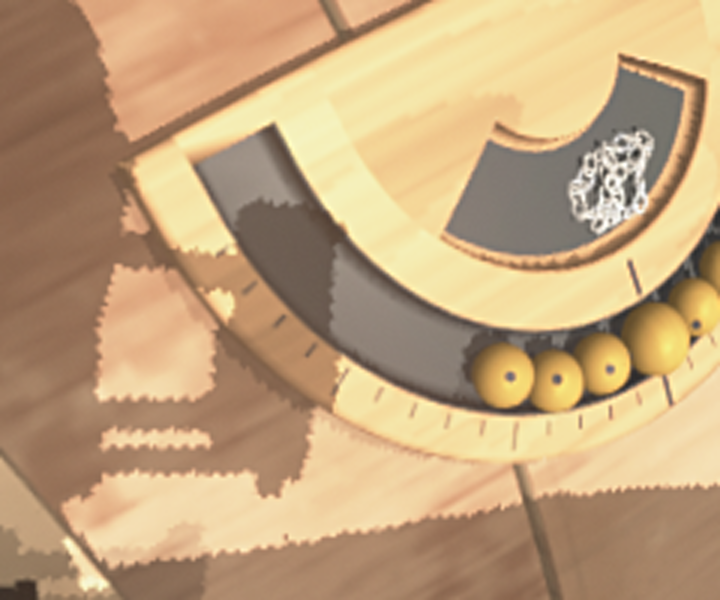

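The left beads at (502,375), (556,379) and (602,364) touch, next to the big bead at (655,339), which sits between the mark lines at (633,277) and (670,390). One numeric check, then I'll hand in.

```bash
python3 - <<'E'
from h import *
def g(fn,s,o,pts):
    p=np.load(f'pics/{fn}.npz');X=[fray(p,(x+.5)/s-.5+o[0],(y+.5)/s-.5+o[1],z)for x,y,z in pts]
    print(fn,[round(1000*float(np.linalg.norm(a-b)),1) for a,b in zip(X,X[1:])],[ang(x)for x in X])
g('w6',3,(300,60),[(308,537,.016),(403,503,.018),(481,450,.016),(542,390,.016),(588,318,.016)])
g('w7',3,(320,40),[(502,375,.016),(556,379,.016),(602,364,.016),(655,339,.018),(693,306,.016)])
job.finish_job()
E
```

```text
w6 [20.7, 20.2, 18.1, 18.0] [(10.46, 94.1), (-2.02, 95.1), (-13.94, 97.2), (-24.56, 98.1), (-35.08, 98.1)]
w7 [19.1, 17.4, 20.6, 19.9] [(31.82, 94.7), (20.34, 96.2), (9.94, 95.2), (-2.41, 95.1), (-14.24, 96.6)]
the job is handed in; nothing more can be done
```

I pushed the three right beads and then the three left beads inward with the closed fingertips, backed off and handed the job in at about 14 s of the 45 s. No verdict is reported, so what follows rests on my own checks.

- **Gaps:** in the last wrist pictures, neighbouring small beads measure 17.4–19.1 mm apart (limit 22). The big bead and its neighbours measure 19.9–20.7 mm apart (limit 24). The two right outer pairs were measured before the left push ended and the finger backed off; those beads were not fully in the later picture.
- **Centre bead:** it sits within about 1 mm of the centre mark (limit 8 mm).
- **Bead heights and push force:** I did not measure bead heights again after pushing, but all seven show in the groove. Wrist force readings at the end of each move stayed under about 2 N; I have none from within the moves.
- **Other things:** the chain looks undisturbed in the last picture. I did not re-measure the tweezers, loupe or pot, but nothing went low near them.
- **Disagreements:** the finger half-thickness at the tip measured about 10 mm, not the 15 mm I took from the gripper sizes, so I pushed with the measured value. Bead radii from the wrist camera scatter by up to 3 mm from the 95 mm circle. I put that down to calibration and pixel reading.

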